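# Open the vacuum valve that holds the circuit board

## Robot

A 6-joint arm with a two-finger parallel gripper is mounted at the origin on the work surface. World frame = base frame: x ahead of the robot, y to its left, z up, the work surface at z = 0. Lengths are in m, angles in degrees, forces in N, time in s.
With the tool pointing down it reaches from about 0.375 to 0.75 m from the base axis. Payload 9 kg.
Tool frame: the origin (TCP) lies midway between the tips of the shut fingers; the grasp point (between the pads) lies behind it (arm.grip_depth is the z of the grasp point in the tool frame, in m); z points along the fingers, y is the line along which they close (so a half turn about z gives the same grasp; the last joint's range is limited). The gripper opens to 85 mm and grips with 20 to 120 N. Pads are 22 mm wide; open, the fingers measure 114 mm over their backs; the gripper's body (76 mm by 85 mm) begins 54 mm behind the grasp point. The pads swing forward as they close: fully open they stand 13 mm farther back than shut.
Start: joints at [-77.676, 5.964, 5.575, 89.605, 0, 77.527], TCP at [0.252, -0.545, 0.231] pointing down, gripper open.
Joint ranges: [-171.21, 171.21], [-48.23, 106.86], [-62.78, 66.21], [-105.2, 120.99], [-86.42, 89.51], [-180, 180]. Speed limits (degrees/s): [127.2, 127.2, 147.25, 180, 180, 180].

## Interface

Orientations are given as a 3x3 rotation matrix whose columns are the frame's x, y, z axes.
In Python, from cell import readout, vision, workorder, arm gives the robot as it stands. The module is installed in compiled form; this text tells all that it offers.
- The arm moves only by the shell command python3 -m jog 'ROWS' [FORCE]. ROWS is JSON, a list of rows, each an object of numbers: "claw": the finger opening in mm, from 0 to 85.4; "x", "y", "z": the shift along the tool's x, y, z normalised to -1 to 1, where 1 is 200 mm; "wx", "wy", "wz": the turn, a rotation vector about the tool's x, y, z normalised to -1 to 1, where 1 is 120 degrees. A call has 1 to 8 rows; each row is the pose to reach, as a shift and turn from the pose commanded when the call began, along the tool's axes at that moment; what a row does not reach only later rows make up. A row lasts 1/12 s, in which the tool goes at most 41.7 mm and 7.16 degrees, less where a joint would pass 70% of its speed; a pose out of reach is approached as far as the arm can. A call with a number of a shift or a turn outside -1 to 1 is refused whole. A call with a gripper value outside its range is refused whole. The fingers move at their own pace and stop on an object; FORCE is the grip in N (left out, the last holds). Time passes only in rows, so rows that repeat a pose let the fingers close. It gives the time, the measured TCP pose, the force, the opening and the grip force at its end, in the units of the state.
- readout.state(): the state, without advancing time (a new reading comes with each control period).
- vision.snapshot(name): name is "side" or "top" or "wrist"; returns the picture (480x640x3 uint8, red, green, blue); there is no depth.
- vision.camera_model(name): a dict with "fx", "fy", "cx", "cy" (pixels), "k1" (the pictures are not rectified: a ray, as slopes to the right and down, at radius r is drawn at 1 + k1 r^2 times it, then the intrinsics apply), "position" and "rotation" of the camera in the world. Camera axes: x right, y up, looking along -z (the intrinsics and any distortion apply to the point x, -y, -z); pixel columns grow to the right and rows downward; lengths in m; the calibration is good to about 2 mm. A picture is of the moment at which its call begins: read the wrist's pose just before it. camera_model takes no time and is no camera call; for the wrist camera it gives the pose at the moment of the call.
- workorder.finish_job(): hands the job in; it is judged then, once.
The state is a dict: "clock": time; "joint_pos": joint angles; "joint_vel": joint speeds; "joint_efforts": joint torques, N m; "position": TCP position; "ee_rot": TCP orientation; "ft_force": force on the tool from outside, world axes, zero at the start; "wrist_torque": the same for the moment, N m; "opening": opening from 0.0 (shut) to 1.0 (fully open); "grip_force": force on a finger pad.
Only numpy, scipy, OpenCV 4.12 (cv2) and the standard library are available. Lean on these libraries where they do the work, as an engineer would, in place of code of your own. Each camera call takes 0.05 s, during which the arm holds its last target. There are 200 camera calls.

## Task

A circuit board is waiting for inspection on one of the two white vacuum hold-down stations. Open the vacuum of that station: push its blue spring knob in, keep it in while turning it clockwise past its safety stop, all the way to the green mark, and let go. Leave the knob of the empty station closed and do not shift the board.

Things in the scene. Friction and masses are not known exactly. Their poses are not given: they have to be found in the camera images.
- knob_a (a point): Centre of the top of the blue bar knob of the station the board lies on, 94 mm above the work surface at rest. Bar: 50 mm along x, 14 mm thick along y, 26 mm tall (z up), graspable from above; below it a black round skirt, 64 mm diameter, its top 26 mm below this point. The bar's white line is on its -x half; closed, it points to the red mark on the deck. Pose turns and sinks with the knob.
- valve_a (a joint): Clockwise turn (from above) of that knob, rad: 0 closed, 1.4 fully open at its end stop (green mark); starts 0 to 0.15. It pushes straight down 8 mm against a spring (4 N to start, 10 N fully in). Not pushed, it is blocked at 0.3; pushed 6 mm or more it turns past the stop, which is cleared by 0.85; released there it springs up. Friction 0.06 N m holds it where left.
- valve_b (a joint): Turn, same meaning, of the identical knob on the other, empty station beside it; starts 0 to 0.15, must stay closed.
- board: Loose green circuit board, 100 x 80 x 3 mm, parts on it up to 10 mm high, about 60 g, on the perforated plate of its white station (plate top 52 mm above the work surface, its centre 135 mm from the knob's axis, on the side away from the robot). Origin: centre of its underside, x along its length. Station deck 50 mm high; nothing but deck within 60 mm of the knob's axis.
There are look-alikes about, which are no part of the job. What is meant by the board is not purple, red or yellow, and is the larger of those in its own colour.

How it is judged:
By the outcome, as a careful person would: the job done as asked, in the order asked, and still so for the second after the job is handed in, with the robot touching nothing.
It also fails if it takes over 30 s, if anything falls off the work surface, if the arm or the gripper's body presses on something with over 40 N, if the wrist force passes 120 N, or if a joint passes its speed limit or range.

## Working session

There is one attempt and no reset: what is moved stays moved. The work goes in short steps, Python scripts to look and compute and a shell command to move; the robot and the scene stay as the last step left them, time stands still between calls to the robot, and variables do not carry over. Pictures are saved under pics/ and viewed, at most 10 in all, crops included, and the job is handed in when it is done.

```bash
mkdir -p pics; cat > h.py <<'E'
import numpy as np, cv2
from cell import readout, vision, workorder, arm
def ray(m,u,v):
    x=(u-m['cx'])/m['fx']; y=(v-m['cy'])/m['fy']
    xd=np.array([x,y]); p=xd.copy()
    for _ in range(30): p=xd/(1+m['k1']*(p@p))
    d=np.array(m['rotation'])@np.array([p[0],-p[1],-1.])
    return np.array(m['position']),d/np.linalg.norm(d)
def onz(m,u,v,z):
    o,d=ray(m,u,v); return o+d*(z-o[2])/d[2]
def proj(m,P):
    q=np.array(m['rotation']).T@(np.array(P)-m['position']); p=np.array([q[0],-q[1]])/-q[2]
    p=p*(1+m['k1']*(p@p)); return p*[m['fx'],m['fy']]+[m['cx'],m['cy']]
def tri(rs):
    A=0;b=0
    for o,d in rs:
        M=np.eye(3)-np.outer(d,d);A=A+M;b=b+M@o
    return np.linalg.solve(A,b)
def snap(n,f):
    im=vision.snapshot(n); cv2.imwrite('pics/'+f+'.png',im[:,:,::-1]); return im
E
python3 - <<'E'
from h import *
for n in('top','side'):
    snap(n,n+'0'); m=vision.camera_model(n); print(n,np.round(m['position'],3),np.round(m['rotation'],2).tolist(),m['fx'],m['k1'])
s=readout.state(); print(s['clock'],s['position'],np.round(s['ee_rot'],3).tolist(),s['ft_force'],arm.grip_depth)
E
```

```text
top [0.467 0.037 1.244] [[-0.01, 0.99, -0.13], [-1.0, -0.01, -0.0], [-0.01, 0.13, 0.99]] 562.8280007280467 0.048125275712597136
side [0.365 0.54  0.636] [[-0.9, 0.31, -0.29], [-0.43, -0.64, 0.64], [0.01, 0.7, 0.71]] 450.33771622948194 0.004943536462220263
0.1 [ 0.25157572 -0.54438128  0.23057864] [[0.908, 0.419, -0.0], [0.419, -0.908, 0.001], [0.0, -0.001, -1.0]] [-0.76182942  0.17750483  0.5726371 ] -0.0187
```

View pics/top0.png

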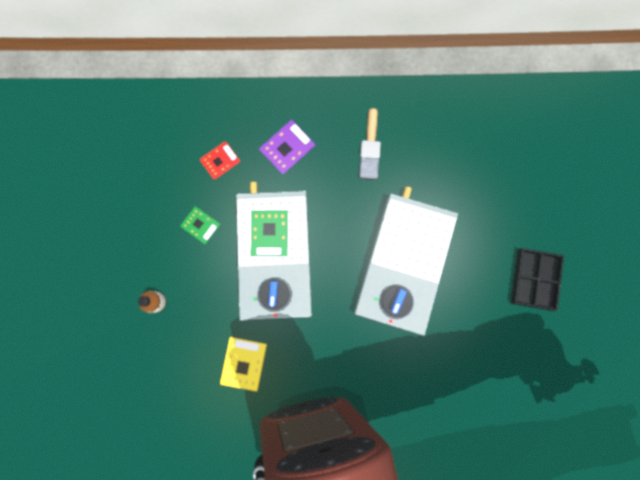

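View pics/side0.png

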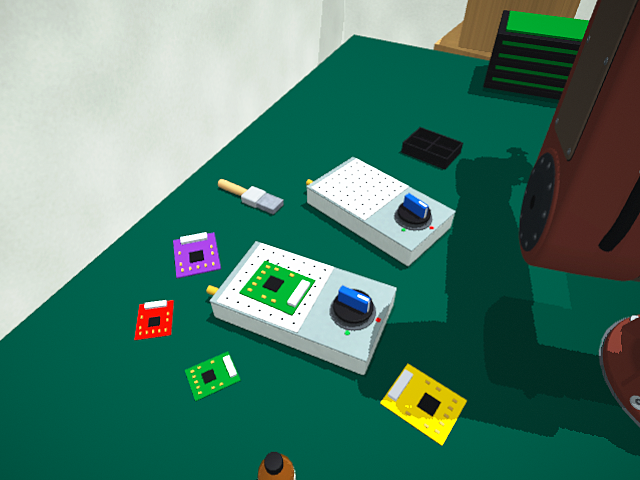

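The top view shows green boards at (269,233), on the left station, and at (200,225), smaller and lying on the table. The purple, red and yellow boards are excluded by colour. The larger green one on the left station fits, so its knob is the blue bar at (274,294) top and (354,298) side. The other knob, at (398,300), must stay untouched. I'll confirm this in an enlarged crop and measure.

```bash
python3 - <<'E'
from h import *
R={}
for n,box in(('top',(255,275,40,40)),('side',(325,275,60,50))):
    im=cv2.imread(f'pics/{n}0.png'); m=vision.camera_model(n)
    x,y,w,h=box; hsv=cv2.cvtColor(im,cv2.COLOR_BGR2HSV)
    mk=cv2.inRange(hsv,(100,110,60),(125,255,255)); k=np.zeros_like(mk); k[y:y+h,x:x+w]=mk[y:y+h,x:x+w]
    k=cv2.morphologyEx(k,cv2.MORPH_CLOSE,np.ones((5,5)))
    c=max(cv2.findContours(k,0,2)[0],key=cv2.contourArea); r=cv2.minAreaRect(c); print(n,r,cv2.contourArea(c))
    R[n]=(m,r[0]); print(onz(m,*r[0],.094))
    if n=='top':
        b=[onz(m,*p,.094)[:2] for p in cv2.boxPoints(r)]; print(np.round(b,4).tolist())
    g=cv2.inRange(hsv,(45,140,110),(75,255,255)); 
    for c in cv2.findContours(g,0,2)[0]:
        if cv2.contourArea(c)>300: r=cv2.minAreaRect(c);print('green',r,onz(m,*r[0],.055))
print(tri([ray(m,*p) for m,p in R.values()]))
a=cv2.imread('pics/top0.png')[170:350,180:320]; b=cv2.imread('pics/side0.png')[220:400,180:400]
cv2.imwrite('pics/c0.png',cv2.resize(np.hstack([a,b]),None,fx=2.2,fy=2.2,interpolation=2))
E
```

```text
top ((272.5685119628906, 293.04058837890625), (8.264657974243164, 24.366491317749023), 4.085616588592529) 171.5
[0.50635302 0.13582422 0.094     ]
[[0.4825, 0.1459], [0.5317, 0.1425], [0.5303, 0.1257], [0.4812, 0.1292]]
green ((199.57568359375, 224.64596557617188), (31.98183822631836, 26.39420509338379), 36.02737045288086) [0.65501161 0.29499728 0.055     ]
side ((353.4405212402344, 298.5014343261719), (34.22343826293945, 17.244779586791992), 25.201122283935547) 502.5
[0.50311179 0.14443382 0.094     ]
green ((211.43280029296875, 375.5606689453125), (33.21070098876953, 49.930572509765625), 66.37062072753906) [0.63859866 0.32633744 0.055     ]
green ((276.8965759277344, 286.24139404296875), (64.0775375366211, 41.230220794677734), 23.198591232299805) [0.63671009 0.14788284 0.055     ]
green ((547.0699462890625, 24.475982666015625), (80.48770141601562, 19.692392349243164), 7.594643592834473) [ 0.37412983 -1.29842561  0.055     ]
[0.50630577 0.13663555 0.0831861 ]
```

View pics/c0.png

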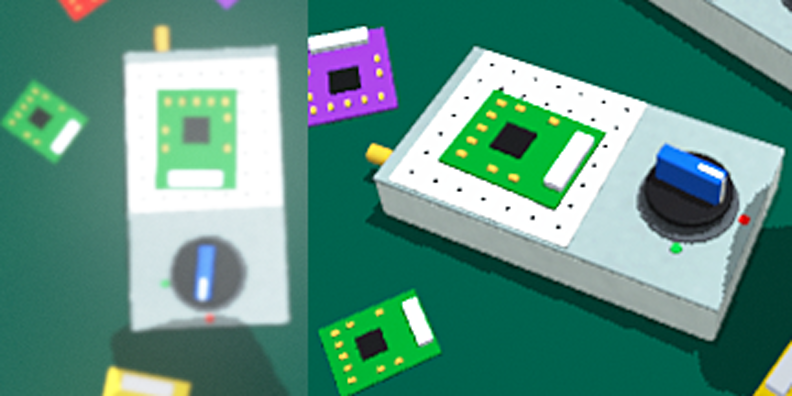

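The crop confirms it: the large green board lies on this plate, and its knob is beside it at about (0.506, 0.136). The white line points near the red mark. The target grasp is tool yaw 176°, which leaves j6 room for the clockwise turn. I'll start the approach.

```bash
cat > go.py <<'E'
import sys
from h import *
s=readout.state(); R=np.array(s['ee_rot']); p=np.array(s['position'])
def show(s):
    print('t',round(s['clock'],2),'p',np.round(p,4),'yaw',round(np.degrees(np.arctan2(R[1,0],R[0,0])),2),'F',np.round(s['ft_force'],1),'M',np.round(s['wrist_torque'],2),'op',round(s['opening'],3),'grip',round(s['grip_force'],1),'j',np.round(s['joint_pos'],1))
show(s)
if len(sys.argv)>1:
    x,y,z,yaw=map(float,sys.argv[1:]); d=R.T@(np.array([x,y,z])-p)
    from scipy.spatial.transform import Rotation as Ro
    c,q=np.cos(np.radians(yaw)),np.sin(np.radians(yaw)); T=np.array([[c,q,0],[q,-c,0],[0,0,-1.]])
    w=np.degrees(Ro.from_matrix(R.T@T).as_rotvec())
    print('xyz',np.round(d/.2,3),'w',np.round(w/120,4))
E
python3 -m jog '[{"x":0.86,"y":-0.85,"wz":-0.42},{"x":0.86,"y":-0.85,"wz":-0.42},{"x":0.86,"y":-0.85,"wz":-0.42},{"x":0.86,"y":-0.85,"wz":-0.42},{"x":0.86,"y":-0.85,"wz":-0.42},{"x":0.86,"y":-0.85,"wz":-0.42},{"x":0.86,"y":-0.85,"wz":-0.42},{"x":0.86,"y":-0.85,"wz":-0.42}]'; python3 go.py 0.47 0.136 0.22 176
```

```text
t 0.1 p [ 0.2516 -0.5444  0.2306] yaw 24.8 F [-0.8  0.2  0.6] M [-0.04 -0.04 -0.03] op 1.0 grip 0.0 j [-77.7   6.    5.5  89.6  -0.   77.5]
xyz [ 2.418 -2.63   0.057] w [-0.00e+00 -8.00e-04 -1.26e+00]schema error: expected keys claw, x, y, z, wx, wy, wz
```

```bash
python3 -m jog '[{"claw":85,"x":0.86,"y":-0.85,"z":0,"wx":0,"wy":0,"wz":-0.42},{"claw":85,"x":0.86,"y":-0.85,"z":0,"wx":0,"wy":0,"wz":-0.42},{"claw":85,"x":0.86,"y":-0.85,"z":0,"wx":0,"wy":0,"wz":-0.42},{"claw":85,"x":0.86,"y":-0.85,"z":0,"wx":0,"wy":0,"wz":-0.42},{"claw":85,"x":0.86,"y":-0.85,"z":0,"wx":0,"wy":0,"wz":-0.42},{"claw":85,"x":0.86,"y":-0.85,"z":0,"wx":0,"wy":0,"wz":-0.42},{"claw":85,"x":0.86,"y":-0.85,"z":0,"wx":0,"wy":0,"wz":-0.42},{"claw":85,"x":0.86,"y":-0.85,"z":0,"wx":0,"wy":0,"wz":-0.42}]'; python3 go.py 0.47 0.136 0.22 176
```

```text
clock: 0.77
position: [0.3372, -0.3168, 0.2314]
ee_rot: [[0.247, 0.969, 0.0], [0.969, -0.247, -0.001], [-0.0, 0.0, -1.0]]
ft_force: [-0.2, -0.5, 0.3]
opening: 0.995
grip_force: 0.0
t 0.77 p [ 0.3372 -0.3168  0.2314] yaw 75.7 F [-0.2 -0.5  0.3] M [0.   0.01 0.  ] op 0.995 grip 0.0 j [-59.5 -18.3 -17.1  91.2   0.   44.8]
xyz [2.358 0.084 0.056] w [-0.000e+00  3.000e-04 -8.359e-01]
```

```bash
python3 -m jog '[{"claw":85,"x":1,"y":0.04,"z":0,"wx":0,"wy":0,"wz":-0.42},{"claw":85,"x":1,"y":0.04,"z":0,"wx":0,"wy":0,"wz":-0.42},{"claw":85,"x":1,"y":0.04,"z":0,"wx":0,"wy":0,"wz":-0.42},{"claw":85,"x":1,"y":0.04,"z":0,"wx":0,"wy":0,"wz":-0.42},{"claw":85,"x":1,"y":0.04,"z":0,"wx":0,"wy":0,"wz":-0.42},{"claw":85,"x":1,"y":0.04,"z":0,"wx":0,"wy":0,"wz":-0.42},{"claw":85,"x":1,"y":0.04,"z":0,"wx":0,"wy":0,"wz":-0.42}]'; python3 go.py 0.47 0.136 0.22 176
```

```text
clock: 1.35
position: [0.3958, -0.1259, 0.2312]
ee_rot: [[-0.582, 0.813, -0.0], [0.813, 0.582, -0.0], [-0.0, -0.0, -1.0]]
ft_force: [0.4, 0.3, 0.4]
opening: 0.997
grip_force: 0.0
t 1.35 p [ 0.3958 -0.1259  0.2312] yaw 125.59 F [0.4 0.3 0.4] M [-0.02  0.01 -0.03] op 0.997 grip 0.0 j [-35.8 -26.9 -23.7  93.2  -0.   18.6]
xyz [0.849 1.064 0.056] w [-1.000e-04  0.000e+00 -4.201e-01]
```

```bash
python3 -m jog '[{"claw":85,"x":0.85,"y":1,"z":0.06,"wx":0,"wy":0,"wz":-0.42},{"claw":85,"x":0.85,"y":1,"z":0.06,"wx":0,"wy":0,"wz":-0.42},{"claw":85,"x":0.85,"y":1,"z":0.06,"wx":0,"wy":0,"wz":-0.42},{"claw":85,"x":0.85,"y":1,"z":0.06,"wx":0,"wy":0,"wz":-0.42},{"claw":85,"x":0.85,"y":1,"z":0.06,"wx":0,"wy":0,"wz":-0.42},{"claw":85,"x":0.85,"y":1,"z":0.06,"wx":0,"wy":0,"wz":-0.42},{"claw":85,"x":0.85,"y":1,"z":0.06,"wx":0,"wy":0,"wz":-0.42},{"claw":85,"x":0.85,"y":1,"z":0.06,"wx":0,"wy":0,"wz":-0.42}]' >/dev/null; python3 - <<'E'
from h import *
m=vision.camera_model('wrist'); np.save('m1.npy',m,allow_pickle=True); snap('wrist','w1')
print(proj(m,[.506,.136,.094]),m['position'])
E
python3 go.py 0.506 0.136 0.15 176
```

```text
[329.46308839 282.63472195] [0.37807055 0.13540836 0.36151467]
t 2.07 p [0.4604 0.1281 0.2185] yaw 175.68 F [-0.6 -0.  -0.4] M [-0.01 -0.    0.02] op 0.999 grip 0.0 j [ -0.2 -15.6 -16.2  89.5  -0.    4.1]
xyz [-0.225  0.057  0.342] w [-0.0002 -0.0007 -0.0027]
```

View pics/w1.png

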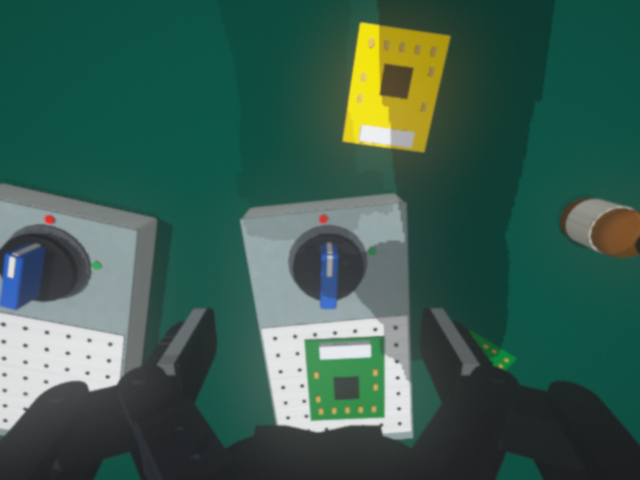

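The wrist view has the target knob's bar at (329,275), with the board and plate below it and the red mark at (323,218). Next I'll measure the bar in this picture and combine it with the other views.

```bash
python3 - <<'E'
from h import *
m=np.load('m1.npy',allow_pickle=True).item()
im=cv2.imread('pics/w1.png'); hsv=cv2.cvtColor(im,cv2.COLOR_BGR2HSV)
k=np.zeros((480,640),np.uint8); k[235:315,285:375]=cv2.inRange(hsv,(98,80,40),(128,255,255))[235:315,285:375]
k=cv2.morphologyEx(k,cv2.MORPH_CLOSE,np.ones((7,7)))
c=max(cv2.findContours(k,0,2)[0],key=cv2.contourArea); r=cv2.minAreaRect(c); print(r)
b=cv2.boxPoints(r); b=b[np.argsort(b[:,1])]; far=b[2:].mean(0); near=b[:2].mean(0)
print('far',onz(m,*far,.094),'near',onz(m,*near,.094),'nearbottom',onz(m,*near,.068))
T=vision.camera_model('top');S=vision.camera_model('side')
print(tri([ray(T,272.57,293.04),ray(m,*r[0]),ray(S,353.4,298.5)]))
# red mark in wrist
for n,lo,hi,bx in(('red',(0,120,80),(8,255,255),(290,200,70,40)),('grn',(55,120,60),(85,255,255),(362,240,20,22))):
    x,y,w,h=bx; q=cv2.inRange(hsv,lo,hi)[y:y+h,x:x+w]; v,u=np.nonzero(q); print(n,len(u), u.mean()+x,v.mean()+y,onz(m,u.mean()+x,v.mean()+y,.05))
crop=im[225:320,280:385]; cv2.imwrite('pics/w1c.png',cv2.resize(crop,None,fx=5,fy=5,interpolation=2))
E
```

```text
((328.95404052734375, 276.0216979980469), (19.222309112548828, 64.30157470703125), 1.3019527196884155)
far [0.5294795  0.13358936 0.094     ] near [0.47237041 0.13812837 0.094     ] nearbottom [0.48153551 0.13839273 0.068     ]
[0.50615721 0.13625244 0.08218053]
red 48 322.875 218.6875 [0.46348545 0.13384843 0.05      ]
grn 28 371.7857142857143 250.92857142857142 [0.49743482 0.17708782 0.05      ]
```

View pics/w1c.png

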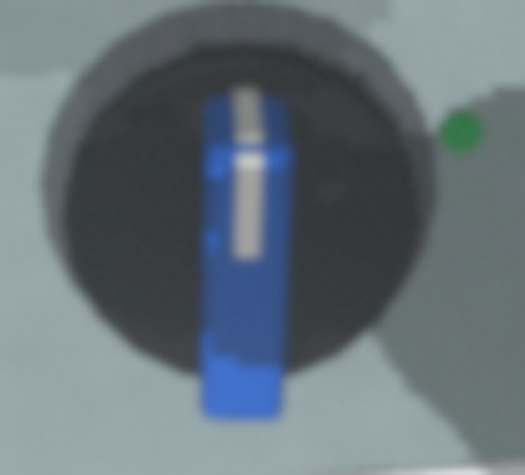

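Bar centre is (0.5055, 0.1365), the top is at about 0.094, and the direction is about 175.5°. The red and green marks put it at about 8° of its 80° turn. Move over it, then down.

```bash
python3 go.py 0.5055 0.1365 0.073 175.3
```

```text
t 2.07 p [0.4604 0.1281 0.2185] yaw 175.68 F [-0.6 -0.  -0.4] M [-0.01 -0.    0.02] op 0.999 grip 0.0 j [ -0.2 -15.6 -16.2  89.5  -0.    4.1]
xyz [-0.223  0.059  0.727] w [-0.0002 -0.0007  0.0031]
```

```bash
python3 -m jog '[{"claw":50,"x":-0.223,"y":0.059,"z":0.2,"wx":0,"wy":0,"wz":0.003},{"claw":50,"x":-0.223,"y":0.059,"z":0.4,"wx":0,"wy":0,"wz":0.003},{"claw":50,"x":-0.223,"y":0.059,"z":0.5,"wx":0,"wy":0,"wz":0.003},{"claw":50,"x":-0.223,"y":0.059,"z":0.6,"wx":0,"wy":0,"wz":0.003},{"claw":50,"x":-0.223,"y":0.059,"z":0.66,"wx":0,"wy":0,"wz":0.003},{"claw":50,"x":-0.223,"y":0.059,"z":0.7,"wx":0,"wy":0,"wz":0.003},{"claw":50,"x":-0.223,"y":0.059,"z":0.72,"wx":0,"wy":0,"wz":0.003},{"claw":50,"x":-0.223,"y":0.059,"z":0.72,"wx":0,"wy":0,"wz":0.003}]' >/dev/null; python3 - <<'E'
from h import *
im=snap('wrist','w2'); snap('side','s2')
a=cv2.imread('pics/w2.png')[150:450,170:470]; b=cv2.imread('pics/s2.png')[180:380,250:450]
cv2.imwrite('pics/c2.png',np.hstack([cv2.resize(a,(400,400)),cv2.resize(b,(400,400),interpolation=2)]))
E
python3 go.py 0.5055 0.1365 0.073 175.3
```

```text
t 2.83 p [0.5065 0.1356 0.0767] yaw 175.31 F [ 0.4 -0.3 -0.6] M [ 0.03 -0.    0.06] op 0.585 grip 0.0 j [  0.7  -5.7 -22.2  73.4  -0.    5.4]
xyz [0.005 0.004 0.019] w [0.     0.001  0.0001]
```

View pics/c2.png

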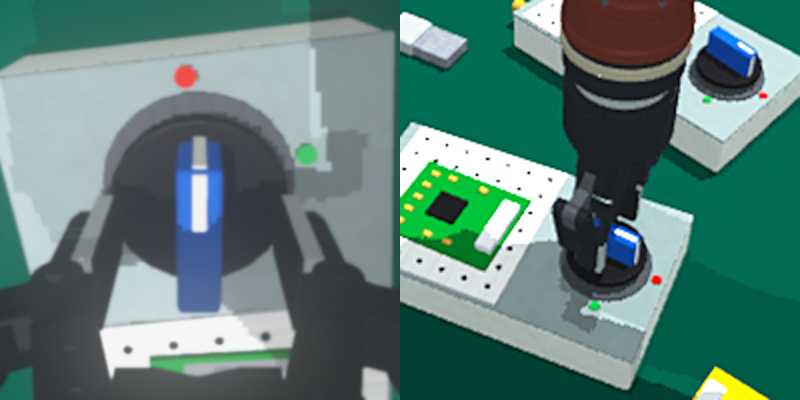

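The bar, at (199,225) in the crop, sits centred between the open fingers. The side view shows the fingers straddling the bar clear of the board. Close on it.

```bash
python3 -m jog '[{"claw":30,"x":0,"y":0.004,"z":0.01,"wx":0,"wy":0,"wz":0},{"claw":16,"x":0,"y":0.004,"z":0.01,"wx":0,"wy":0,"wz":0},{"claw":8,"x":0,"y":0.004,"z":0.01,"wx":0,"wy":0,"wz":0},{"claw":0,"x":0,"y":0.004,"z":0.01,"wx":0,"wy":0,"wz":0},{"claw":0,"x":0,"y":0.004,"z":0.01,"wx":0,"wy":0,"wz":0},{"claw":0,"x":0,"y":0.004,"z":0.01,"wx":0,"wy":0,"wz":0},{"claw":0,"x":0,"y":0.004,"z":0.01,"wx":0,"wy":0,"wz":0},{"claw":0,"x":0,"y":0.004,"z":0.01,"wx":0,"wy":0,"wz":0}]' 60 >/dev/null; python3 go.py
```

```text
t 3.5 p [0.5059 0.1362 0.0737] yaw 175.34 F [-0.7 -4.9  3.1] M [-1.02  0.15  0.  ] op 0.146 grip 62.1 j [  0.8  -5.5 -22.4  73.1  -0.1   5.4]
```

Gripped. Push in about 8 mm.

```bash
python3 -m jog '[{"claw":0,"x":0,"y":0,"z":0.015,"wx":0,"wy":0,"wz":0},{"claw":0,"x":0,"y":0,"z":0.03,"wx":0,"wy":0,"wz":0},{"claw":0,"x":0,"y":0,"z":0.038,"wx":0,"wy":0,"wz":0},{"claw":0,"x":0,"y":0,"z":0.038,"wx":0,"wy":0,"wz":0}]' >/dev/null; python3 go.py
```

```text
t 3.83 p [0.506  0.1362 0.0664] yaw 175.35 F [-2.5 -6.7  9.7] M [-1.07  0.72 -0.1 ] op 0.145 grip 62.9 j [  0.8  -5.3 -22.9  72.3  -0.1   5.4]
```

Pushed 7.3 mm with 9.7 N, matching the spring. Turn clockwise while holding it in.

```bash
python3 -m jog '[{"claw":0,"x":0,"y":0,"z":0.002,"wx":0,"wy":0,"wz":0.04},{"claw":0,"x":0,"y":0,"z":0.002,"wx":0,"wy":0,"wz":0.09},{"claw":0,"x":0,"y":0,"z":0.002,"wx":0,"wy":0,"wz":0.14},{"claw":0,"x":0,"y":0,"z":0.002,"wx":0,"wy":0,"wz":0.19},{"claw":0,"x":0,"y":0,"z":0.002,"wx":0,"wy":0,"wz":0.24},{"claw":0,"x":0,"y":0,"z":0.002,"wx":0,"wy":0,"wz":0.29},{"claw":0,"x":0,"y":0,"z":0.002,"wx":0,"wy":0,"wz":0.33},{"claw":0,"x":0,"y":0,"z":0.002,"wx":0,"wy":0,"wz":0.33}]' >/dev/null; python3 go.py .506 .1362 .066 102
```

```text
t 4.5 p [0.5062 0.1364 0.0664] yaw 135.45 F [-1.4 -4.   9.5] M [-0.87  0.43 -0.03] op 0.146 grip 62.8 j [  0.8  -5.3 -22.9  72.3  -0.   45.3]
xyz [ 0.    -0.002  0.002] w [0.0005 0.0007 0.2788]
```

```bash
python3 -m jog '[{"claw":0,"x":0,"y":0,"z":0,"wx":0,"wy":0,"wz":0.05},{"claw":0,"x":0,"y":0,"z":0,"wx":0,"wy":0,"wz":0.1},{"claw":0,"x":0,"y":0,"z":0,"wx":0,"wy":0,"wz":0.15},{"claw":0,"x":0,"y":0,"z":0,"wx":0,"wy":0,"wz":0.2},{"claw":0,"x":0,"y":0,"z":0,"wx":0,"wy":0,"wz":0.24},{"claw":0,"x":0,"y":0,"z":0,"wx":0,"wy":0,"wz":0.26},{"claw":0,"x":0,"y":0,"z":0,"wx":0,"wy":0,"wz":0.26}]' >/dev/null; python3 go.py .506 .1362 .066 102
python3 -m jog '[{"claw":0,"x":0,"y":0,"z":0,"wx":0,"wy":0,"wz":0.01},{"claw":0,"x":0,"y":0,"z":0,"wx":0,"wy":0,"wz":0.02},{"claw":0,"x":0,"y":0,"z":0,"wx":0,"wy":0,"wz":0.02}]' >/dev/null; python3 go.py
```

```text
t 5.08 p [0.5066 0.1364 0.0666] yaw 104.4 F [-1.4 -4.1  9. ] M [-0.8   0.26 -0.03] op 0.147 grip 62.8 j [  0.8  -5.3 -22.9  72.2  -0.   76.4]
xyz [-0.    -0.003  0.003] w [0.0009 0.0005 0.02  ]
t 5.33 p [0.5066 0.1364 0.0665] yaw 102.09 F [-1.6 -3.9  8.4] M [-0.83  0.25 -0.04] op 0.151 grip 62.8 j [  0.8  -5.3 -22.9  72.2  -0.   78.7]
```

```bash
python3 -m jog '[{"claw":0,"x":0,"y":0,"z":0,"wx":0,"wy":0,"wz":0.01},{"claw":0,"x":0,"y":0,"z":0,"wx":0,"wy":0,"wz":0.02},{"claw":0,"x":0,"y":0,"z":0,"wx":0,"wy":0,"wz":0.02}]' >/dev/null; python3 go.py
python3 -m jog '[{"claw":0,"x":0,"y":0,"z":0,"wx":0,"wy":0,"wz":0.01},{"claw":0,"x":0,"y":0,"z":0,"wx":0,"wy":0,"wz":0.02},{"claw":0,"x":0,"y":0,"z":0,"wx":0,"wy":0,"wz":0.02}]' >/dev/null; python3 go.py
```

```text
t 5.58 p [0.5066 0.1364 0.0665] yaw 99.74 F [-1.8 -4.7  9.4] M [-0.98  0.26  0.67] op 0.146 grip 63.0 j [  0.8  -5.3 -22.9  72.2  -0.   81.1]
t 5.83 p [0.5066 0.1364 0.0666] yaw 97.39 F [-0.7 -3.7  8.6] M [-1.12  0.18  1.17] op 0.146 grip 65.8 j [  0.8  -5.3 -22.9  72.2  -0.1  83.4]
```

Torque rose to 1.17 N m, so the end stop is reached. Let go and lift straight up.

```bash
python3 -m jog '[{"claw":40,"x":0,"y":0,"z":0,"wx":0,"wy":0,"wz":0},{"claw":50,"x":0,"y":0,"z":0,"wx":0,"wy":0,"wz":0},{"claw":50,"x":0,"y":0,"z":0,"wx":0,"wy":0,"wz":0},{"claw":50,"x":0,"y":0,"z":-0.06,"wx":0,"wy":0,"wz":0},{"claw":50,"x":0,"y":0,"z":-0.25,"wx":0,"wy":0,"wz":0},{"claw":50,"x":0,"y":0,"z":-0.45,"wx":0,"wy":0,"wz":0},{"claw":50,"x":0,"y":0,"z":-0.6,"wx":0,"wy":0,"wz":0},{"claw":50,"x":0,"y":0,"z":-0.6,"wx":0,"wy":0,"wz":0}]' >/dev/null; python3 go.py .45 .0 .23 97; python3 - <<'E'
from h import *
m=vision.camera_model('wrist');snap('wrist','w3'); snap('side','s3'); snap('top','t3')
hsv=cv2.cvtColor(cv2.imread('pics/s3.png'),cv2.COLOR_BGR2HSV); g=cv2.inRange(hsv,(45,140,110),(75,255,255))
for c in cv2.findContours(g,0,2)[0]:
    if cv2.contourArea(c)>300: print(cv2.minAreaRect(c))
b=cv2.imread('pics/s3.png')[220:400,180:400]
cv2.imwrite('pics/c3.png',np.hstack([cv2.resize(cv2.imread('pics/w3.png'),(400,300)),cv2.resize(b,(366,300),interpolation=2)]))
E
```

```text
t 6.5 p [0.5082 0.1369 0.1929] yaw 97.38 F [0.9 0.6 0.9] M [ 0.03 -0.1  -0.03] op 0.585 grip 0.0 j [  0.8  -7.9 -12.1  85.2   0.   83.4]
xyz [-0.642 -0.375 -0.188] w [0.0043 0.0003 0.0032]
((211.19674682617188, 375.6639404296875), (33.21070098876953, 49.41523361206055), 66.37062072753906)
((276.817138671875, 286.46258544921875), (65.1405029296875, 40.13970184326172), 21.571308135986328)
((558.1531372070312, 25.916091918945312), (103.08899688720703, 19.821964263916016), 7.650651931762695)
```

View pics/c3.png

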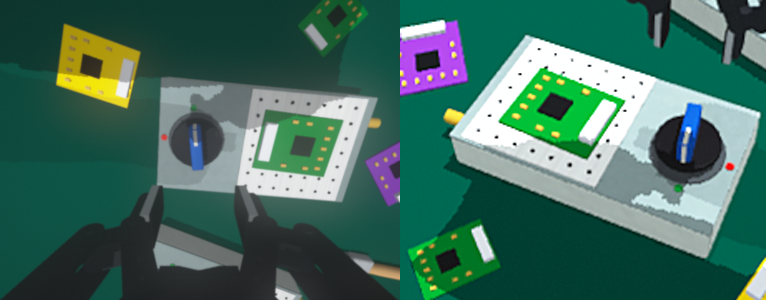

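The white line, at about (195,125), now points to the green mark at (193,107). The board is unmoved: its side-view centroid is (276.8,286.4), against (276.9,286.2) before. A quick check of bar angle and knob height:

```bash
python3 - <<'E'
from h import *
m=vision.camera_model('wrist'); S=vision.camera_model('side')
def rect(f,x,y,w,h):
    hsv=cv2.cvtColor(cv2.imread(f),cv2.COLOR_BGR2HSV);k=np.zeros((480,640),np.uint8)
    k[y:y+h,x:x+w]=cv2.inRange(hsv,(98,80,40),(128,255,255))[y:y+h,x:x+w]
    k=cv2.morphologyEx(k,cv2.MORPH_CLOSE,np.ones((7,7)));c=max(cv2.findContours(k,0,2)[0],key=cv2.contourArea);return cv2.minAreaRect(c)
r=rect('pics/w3.png',270,180,90,110); b=cv2.boxPoints(r); b=b[np.argsort(b[:,1])]
f,n=onz(m,*b[2:].mean(0),.094),onz(m,*b[:2].mean(0),.075); print(r,f,n,'white dir',np.degrees(np.arctan2(n[1]-f[1],n[0]-f[0])))
s=rect('pics/s3.png',330,260,90,80); print(s,tri([ray(m,*r[0]),ray(S,*s[0])]))
E
```

```text
((313.5205078125, 235.72543334960938), (73.06233978271484, 21.728578567504883), 84.80557250976562) [0.50694094 0.11488791 0.094     ] [0.49595269 0.16249063 0.075     ] white dir 102.99805427188574
((353.36065673828125, 298.9671630859375), (11.566486358642578, 36.07369613647461), 13.240520477294922) [0.50270883 0.14102846 0.08943248]
```

```bash
python3 -c "
from cell import workorder
print(workorder.finish_job())"
```

```text
the job is handed in; nothing more can be done
None
```

I pushed the loaded station's knob in, turned it clockwise to its end stop at the green mark and let go; it sprang back up. The board did not shift, the empty station's knob was never touched, and the job is handed in at about 6.7 s with the gripper clear.

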